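# Slide a fragile tile into the examination cradle

### The arm

A 6-joint arm with a two-finger parallel gripper is mounted at the origin on the work surface. World frame = base frame: x ahead of the robot, y to its left, z up, the work surface at z = 0. Lengths are in mm, angles in rad, forces in N, time in s.
With the tool pointing down it reaches from about 350 to 975 mm from the base axis. Payload 7.1 kg.
Tool frame: the origin (TCP) lies at the very end of the fingers, on their centre line; the grasp point (between the pads) lies 19 mm behind it (ctrl.tcp_to_grasp is the distance from the TCP to the grasp point, in mm); z points along the fingers, x is the direction in which the jaws open and shut, and the axes are right-handed (so a half turn about z gives the same grasp; the last joint's range is limited). The gripper opens to 88 mm and grips with 3 to 60 N. Pads are 20 mm wide; open, the fingers measure 115 mm over their backs; the gripper's body (75 mm by 178 mm) begins 61 mm behind the grasp point.
Start: joints at [-1.224, 0.423, 1.63, -0, 1.089, -0.019], TCP at [223.577, -583.625, 222.675] pointing down, gripper open.
Joint ranges: [-3, 3], [-0.9, 2.11], [0.09, 2.58], [-1.31, 4.45], [0.11, 2.69], [-2.54, 2.54]. Speed limits (rad/s): [2.39, 2.39, 3.01, 3.14, 3.14, 3.14].

### API

Orientations are given as a rotation vector (axis times angle).
In Python, from workcell import get_obs, viewer, ctrl, masks_of gives the robot as it stands. The module is installed in compiled form; this text tells all that it offers.
- The arm moves only by the shell command python3 -m inch 'ROWS'. ROWS is JSON, a list of rows, each an object of numbers: "tx", "ty", "tz": the shift along the tool's x, y, z in cm; "ax", "ay", "az": the turn, a rotation vector about the tool's x, y, z in degrees; "jaw": the opening, from 0 (shut) to 1 (fully open). In form: [{"tx": .., "ty": .., "tz": .., "ax": .., "ay": .., "az": .., "jaw": ..}, ...]. A call has 1 to 12 rows; each row shifts and turns the commanded pose from where the row before left it, along the tool's axes as they then stand; what a row does not reach is not made up. A row lasts 1/8 s, in which the tool goes at most 62.5 mm and 10.7 degrees, less where a joint would pass 70% of its speed; a pose out of reach is approached as far as the arm can. A call is refused whole if a number of a shift passes 6.25 or a number of a turn 10.7, either way. A call with a gripper value outside its range is refused whole. The fingers move at their own pace and stop on an object; the grip force is fixed at half the most. Time passes only in rows, so rows that do not move let the fingers close. It gives the time, the measured TCP pose, the force and the opening at its end, in the units of the state.
- get_obs(): the state, without advancing time (a new reading comes with each control period).
- viewer.get_image(name): name is "side" or "top" or "wrist"; returns (picture, depth): 480x640x3 uint8, red, green, blue; 480x640 float32, mm along the optical axis (not along the pixel's ray), 0 where there is no reading.
- viewer.get_calibration(name): a dict with "fx", "fy", "cx", "cy" (pixels), "rvec" (rotation vector, rad) and "tvec" (3), from world to camera coordinates, as OpenCV has them. Camera axes: x right, y down, z forward; pixel columns grow to the right and rows downward; lengths in mm; the calibration is good to about 2 mm. A picture is of the moment at which its call begins: read the wrist's pose just before it. get_calibration takes no time and is no camera call; for the wrist camera it gives the pose at the moment of the call.
- ctrl.close_job(): hands the job in, once; it reports no verdict.
Trained networks look in the newest picture that a camera, given by its name, has taken for a name from the list of things; names that differ only in an ending like _2 or _b are one class to them, and where a whole thing is asked for, a point or a joint stands for the part that bears it (a point fixed in the world has none). Each returns a list of dicts, best first, with "score" (0 to 1); they miss things now and then, are a little off and sometimes report something else, mostly with a low value. They report only what shows in the picture. A call takes as long as a camera call. They do not tell look-alikes from the thing itself.
- masks_of(camera, thing): "pixels" (480x640 bool, what is visible of it) and "location" ([column, row] in pixels, amid what is visible of it).
The state is a dict: "t": time; "qpos": joint angles; "qvel": joint speeds; "joint_torque": joint torques, N m; "ee_pos": TCP position; "orientation": TCP orientation; "ft_force": force on the tool from outside, world axes, zero at the start; "moment": the same for the moment, N m; "width": finger opening in mm.
Only numpy, scipy, OpenCV 4.12 (cv2) and the standard library are available. Lean on these libraries where they do the work, as an engineer would, in place of code of your own. Each camera call takes 0.05 s, during which the arm holds its last target. There are 200 camera calls.

### The job

The cracked glazed tile is too fragile to be lifted or squeezed: slide it flat along the bench, steering it round the bottles and the jar without disturbing them, and bring it end-first and straight into the examination cradle until it just pushes the cradle's sprung stop in a little, then leave it there. Push gently all the way: more than about 12 N on the tile, from the gripper or from knocking the cradle, would break it.

Things in the scene. Friction and masses are not known exactly. Their poses are not given: they have to be found in the camera images.
- tile: Fragile glazed tile lying flat, white face with blue border: 90 (x) by 120 (y, long) by 18 mm high, 0.25 to 0.5 kg, loose on the bench; slides under roughly 2 to 6 N. Origin at the centre of its underside, z up. Starts at the robot's right, its y axis within 0.5 rad of world +y. It may enter the cradle either end first.
- cradle: Fixed cradle at the robot's left: two aluminium side rails with black lining, a cross bar behind, open in front, no floor. Its y axis points inward, mouth to stop; z up. Origin on the bench, on the centre line, exactly where the tile's origin is when the tile, long axis along the cradle's y, just touches the free stop. Lined inner faces at x = -55 and +55 mm, outer faces at -69 and +69 mm, 20 mm high.
- mouth (a point): Centre of the cradle's open mouth, on the bench: cradle y = -10 mm, where the rails begin; they run in to y = +100 mm, the 24 mm high cross bar spans y = 94 to 106 mm. Axes as the cradle's. A seated tile sticks 50 mm out of the mouth.
- stop (a joint): Sprung stop plate in the cradle, orange with black rubber face, 90 mm wide, 20 mm high. Its face stands at cradle y = +60 mm when free; reads 0 (m) then and grows as it is pushed inward (cradle +y), at most 0.016. Soft: 150 N/m, about 0.8 N at 5 mm, less than the tile's friction, so it stays where the tile holds it.
- amber: Loose amber glass bottle with black cap, standing, 58 mm diameter, 125 mm tall; origin at the centre of its underside. Bystander.
- jar: Loose white jar with blue lid, standing, 66 mm diameter (lid included), 95 mm tall; origin at the centre of its underside. Bystander.
- green: Loose green glass bottle with yellow cap, standing, 54 mm diameter, 130 mm tall; origin at the centre of its underside. Bystander.
- pink: Loose clear bottle with pink-red label and white cap, standing, 52 mm diameter, 115 mm tall; origin at the centre of its underside. Bystander. The four bystanders change places: one stands mid-way between tile and cradle, one nearer the robot, one farther out, one far out before the cradle; the wider of the two gaps beside the middle one is always wide enough for the tile.
Things that resemble listed ones, but are neither listed nor needed, are in the scene too. What is shaped like the cradle but purple is not meant.

How it is judged (in metres and radians):
At the end, for the whole second after the job is handed in: The tile lies flat and still between the cradle's rails, its long axis within 0.12 rad of the cradle's, its centre within 12 mm of the cradle's centre line, and it holds the sprung stop pushed in by at least 1 mm (x of tile in the frame of cradle between -0.012 and 0.012 m and y of tile in the frame of cradle between -0.002 and 0.016 m and value of joint stop above 0.001 m and angle between the y axis of tile and the y axis of cradle, either way round below 0.12 rad and height (world z) of tile below 0.003 m and angle between tile's own z axis and vertical below 0.03 rad and linear speed of tile below 0.01 m/s); the robot touches nothing.
It fails at once if the robot presses on the tile with more than 12 N (contact force between the arm and tile above 12 N).
It fails at once if the fingers press on the tile with more than 12 N (contact force between the fingers and tile above 12 N).
It fails at once if the tile is knocked against the cradle with more than 12 N (contact force between tile and cradle above 12 N).
It fails at once if the tile is lifted off the bench or tipped (height (world z) of tile above 0.012 m or angle between tile's own z axis and vertical above 0.15 rad).
It fails at once if a bottle or the jar is shifted by more than 15 mm or tipped ((distance of amber from where it was at the start of the episode above 0.015 m or angle between amber's own z axis and vertical above 0.25 rad) or (distance of jar from where it was at the start of the episode above 0.015 m or angle between jar's own z axis and vertical above 0.25 rad) or (distance of green from where it was at the start of the episode above 0.015 m or angle between green's own z axis and vertical above 0.25 rad) or (distance of pink from where it was at the start of the episode above 0.015 m or angle between pink's own z axis and vertical above 0.25 rad)).
It also fails if it takes over 64 s, if anything falls off the work surface, if the arm or the gripper's body presses on something with over 40 N, if the wrist force passes 120 N, or if a joint passes its speed limit or range.

## Working session

There is one attempt and no reset: what is moved stays moved. The work goes in short steps, Python scripts to look and compute and a shell command to move; the robot and the scene stay as the last step left them, time stands still between calls to the robot, and variables do not carry over. Pictures are saved under pics/ and viewed, about 8 in all and at most 12, crops included, and the job is handed in when it is done.

```bash
mkdir -p pics
cat > h.py <<'E'
import numpy as np, cv2
from workcell import get_obs, viewer, ctrl, masks_of
def cal(n):
    c=viewer.get_calibration(n); R=cv2.Rodrigues(np.array(c['rvec'],float))[0]; return c,R,np.array(c['tvec'],float).ravel()
def pts(n,depth,mask):
    c,R,t=cal(n); v,u=np.nonzero(mask&(depth>0)); d=depth[v,u]
    P=np.stack([(u-c['cx'])/c['fx']*d,(v-c['cy'])/c['fy']*d,d],1); return (P-t)@R
def onplane(n,uv,z):
    c,R,t=cal(n); r=R.T@np.array([(uv[0]-c['cx'])/c['fx'],(uv[1]-c['cy'])/c['fy'],1]); o=-R.T@t; return o+r*(z-o[2])/r[2]
def shot(n,f=None):
    im,d=viewer.get_image(n)
    if f: cv2.imwrite('pics/'+f,im[:,:,::-1])
    return im,d
E
python3 - <<'E'
from h import *
np.set_printoptions(precision=1,suppress=True)
o=get_obs();print(o['t'],o['ee_pos'],o['orientation'],o['ft_force'],o['width'])
for n in('top','side'):
    im,d=shot(n,n+'0.png')
    c,R,t=cal(n);print(n,'cam at',-R.T@t,c['fx'])
    for th in('tile','cradle','stop','amber','jar','green','pink'):
        for m in masks_of(n,th)[:3]:
            P=pts(n,d,m['pixels'])
            if len(P): print(th,round(m['score'],2),m['location'],m['pixels'].sum(),np.median(P,0),np.percentile(P,2,0),np.percentile(P,98,0))
E
```

```text
0.0 [ 223.4 -583.1  221.9] [-2.6  1.8  0. ] [ 0.6 -0.4  1.3] 87.53355695601799
top cam at [ 483.6   15.8 1235. ] 565.207741542703
tile 0.61 [477.1, 272.2] 2417 [ 513.8 -315.9   18.9] [ 468.6 -375.9   10. ] [ 560.8 -258.1   24.3]
cradle 0.75 [140.1, 246.1] 1429 [571.6 408.1  20.5] [493.  331.6   2.9] [628.8 442.8  27.9]
cradle 0.71 [254.6, 353.5] 1638 [343.  154.7  20.3] [283.4  71.   -1.2] [430.4 197.2  27.7]
cradle 0.65 [156.2, 359.0] 1749 [329.9 363.8  19.9] [269.3 288.8  -0.4] [405.9 401.2  27.1]
stop 0.87 [143.0, 248.6] 262 [561.7 400.5  19.1] [520.7 396.6   2.3] [601. 408.  24.]
stop 0.63 [257.6, 346.6] 203 [362.4 149.9  19.9] [316.5 137.1   0.8] [396.1 163.2  24.3]
stop 0.52 [161.1, 357.5] 303 [338.3 358.7  18.6] [294.8 355.    1.6] [381.7 365.9  24.5]
amber 0.95 [358.1, 219.0] 710 [620.7 -59.9  89.3] [598.  -90.1   1.7] [652.7 -36.2 128.3]
jar 0.66 [277.0, 151.3] 923 [764.2 110.1  94. ] [742.6  81.3  16. ] [798.2 137.6  99.8]
jar 0.48 [139.0, 250.6] 1470 [566.8 408.3  20.3] [494.6 332.1   2.6] [628.8 443.2  27.9]
green 0.69 [142.4, 251.7] 265 [559.5 400.6  19.1] [520.6 396.6  
[... 649 characters left out ...]
431.3] 3550 [328.9 366.6  19.7] [267.3 292.7   0.8] [403.3 403.   26.5]
stop 0.86 [167.5, 369.6] 413 [558.1 405.4  19.9] [515.8 396.    3.5] [610.2 409.8  23.3]
stop 0.67 [167.0, 374.6] 2692 [552.6 407.4  19.4] [490.2 334.2   3.1] [626.9 445.8  26.5]
stop 0.65 [282.1, 423.5] 610 [335.3 363.7  19.2] [291.4 345.7   1.2] [381.5 367.2  23.2]
amber 0.82 [321.8, 221.8] 1223 [612.4 -48.8  66.9] [596.1 -74.9   8.1] [643.1 -33.9 126.5]
jar 0.68 [217.1, 230.1] 1404 [754.6 126.7  63.7] [740.9  92.5   6.5] [794.2 145.3  97.8]
green 0.59 [246.2, 205.0] 1183 [779.7  10.2  63.2] [764.8 -56.3   0.7] [906.6  26.4 131.5]
pink 0.74 [412.9, 272.9] 1281 [376.2 -27.1  62.1] [359.5 -53.3   4.7] [404.2 -14.8 117. ]
```

View pics/top0.png

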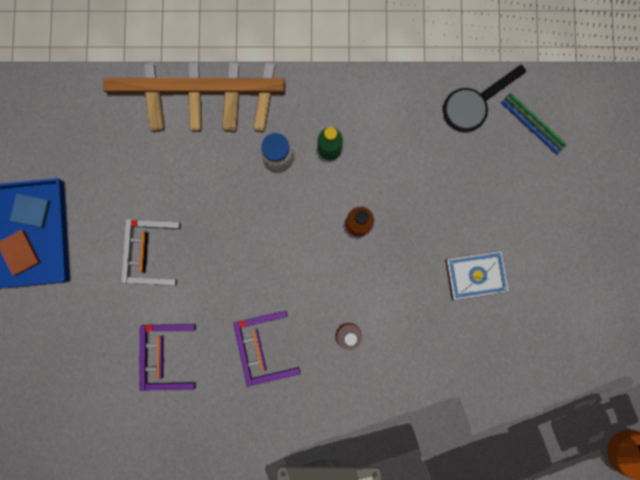

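View pics/side0.png

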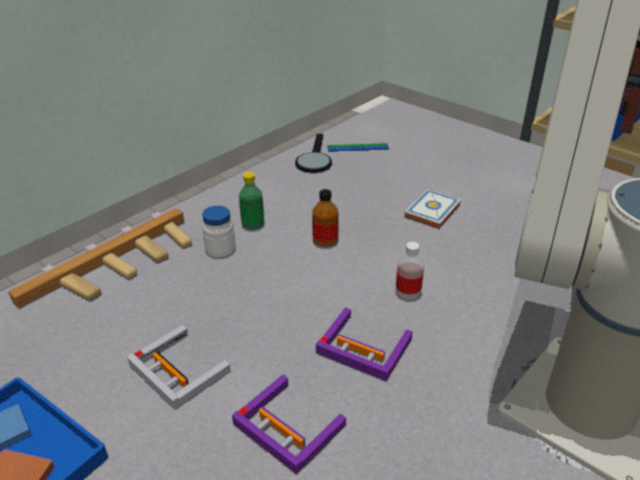

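The real cradle is the aluminium one at top pixel (150,252). Its look-alikes are the purple ones at (168,357) and (265,350), which I rule out by colour. The tile is at (477,275), amber at (360,220) is the middle bystander, with pink (348,336) near, green (330,143) far and jar (277,152) far out. The wide gap is amber–pink, around x≈500. Next I'll fit the poses and check a close crop.

```bash
cat >> h.py <<'E'
from scipy.spatial.transform import Rotation as Ro
def fit(n,th,z,near,show=True):
    """rect fit of the mask nearest 'near' projected on plane z -> centre, axis angle of edge nearest world y (rad, from +y, ccw), sizes"""
    best=None
    for m in masks_of(n,th):
        p=onplane(n,m['location'],z)[:2]
        if np.hypot(*(p-near))<120 and (best is None or m['score']>best['score']): best=m
    if best is None: return None
    v,u=np.nonzero(best['pixels']); c,R,t=cal(n)
    r=np.stack([(u-c['cx'])/c['fx'],(v-c['cy'])/c['fy'],np.ones(len(u))],1)@R; o=-R.T@t
    xy=(o+r*((z-o[2])/r[:,2])[:,None])[:,:2].astype(np.float32)
    rc=cv2.minAreaRect(xy); b=cv2.boxPoints(rc)
    e=[b[1]-b[0],b[2]-b[1]]; i=int(abs(e[1][1])>abs(e[0][1])); a=e[i]*np.sign(e[i][1])
    return np.round(rc[0],1),round(float(np.arctan2(-a[0],a[1])),3),np.round([np.hypot(*e[1-i]),np.hypot(*e[i])],1)
E
python3 - <<'E'
from h import *
np.set_printoptions(precision=3,suppress=True)
o=get_obs();R=Ro.from_rotvec(o['orientation']).as_matrix();print(R)
for n in('top','side'):
    im,d=shot(n)
    print(n,'tile',fit(n,'tile',18,[514,-316]),'cradle',fit(n,'cradle',20,[560,400]),'stop',fit(n,'stop',20,[560,400]))
    for th,p in dict(amber=(620,-60),pink=(388,-38),green=(785,0),jar=(768,112)).items():
        m=[m for m in masks_of(n,th)if np.hypot(*(onplane(n,m['location'],60)[:2]-p))<60]
        if m:
            P=pts(n,d,m[0]['pixels'])
            for a,b in((10,75),(80,200)):
                Q=P[(P[:,2]>a)&(P[:,2]<b)]
                if len(Q)>5: print(th,a,b,np.percentile(Q,3,0)[:2],np.percentile(Q,97,0)[:2])
    if n=='top':
        a=cv2.resize(im[205:300,105:205],None,fx=5,fy=5); b=cv2.resize(im[235:315,430:520],None,fx=4,fy=4)
        cv=np.zeros((475,860,3),np.uint8);cv[:475,:500]=a;cv[:320,500:860]=b;cv2.imwrite('pics/crop.png',cv[:,:800,::-1])
        # aluminium: bright low-sat pixels with z~20
        w=np.zeros(d.shape,bool);w[205:300,105:205]=1
        w&=(im.min(2)>150); P=pts('top',d,w);print('alu',len(P),np.percentile(P,[2,50,98],0))
        v,u=np.nonzero(w);q=np.array([onplane('top',(x,y),20)[:2] for x,y in zip(u,v)],np.float32);rc=cv2.minAreaRect(q);print(rc,cv2.boxPoints(rc))
E
```

```text
[[ 0.358 -0.934  0.   ]
 [-0.934 -0.358 -0.   ]
 [ 0.     0.    -1.   ]]
top tile (array([ 514.4, -315.5]), 0.151, array([ 90.3, 123.6], dtype=float32)) cradle (array([560.8, 385.3]), -0.046, array([141.9, 123.6], dtype=float32)) stop (array([560.8, 400.5]), -0.031, array([89., 16.], dtype=float32))
amber 10 75 [597.192 -82.507] [635.274 -34.829]
amber 80 200 [602.738 -86.929] [648.196 -39.954]
pink 10 75 [363.914 -64.32 ] [412.182 -16.529]
pink 80 200 [368.071 -60.283] [403.94  -24.095]
jar 10 75 [742.042  80.775] [783.256 140.258]
jar 80 200 [748.514  87.577] [798.376 136.829]
alu 429 [[493.013 334.349  15.613]
 [556.868 403.613  22.117]
 [624.877 441.538  28.622]]
((560.4320678710938, 387.52532958984375), (110.91924285888672, 132.87403869628906), 87.60995483398438) [[491.74  334.885]
 [624.498 329.343]
 [629.124 440.166]
 [496.366 445.707]]
side tile (array([ 509. , -311.9]), 0.153, array([ 98.4, 147.1], dtype=float32)) cradle (array([556.3, 390.4]), -0.036, array([155.2, 121.9], dtype=float32)) stop (array([556. , 406.3]), -0.024, array([100.8,  18.6], dtype=float32))
amber 10 75 [595.943 -74.053] [638.783 -33.807]
amber 80 200 [600.223 -74.02 ] [636.787 -38.7  ]
pink 10 75 [359.302 -48.724] [402.066 -14.681]
pink 80 200 [367.083 -50.812] [397.37  -22.505]
green 10 75 [764.968 -15.375] [803.156  26.83 ]
green 80 200 [769.836 -13.592] [801.83   23.204]
jar 10 75 [740.755  92.652] [785.218 145.595]
jar 80 200 [746.344  88.603] [798.001 140.523]
```

View pics/crop.png

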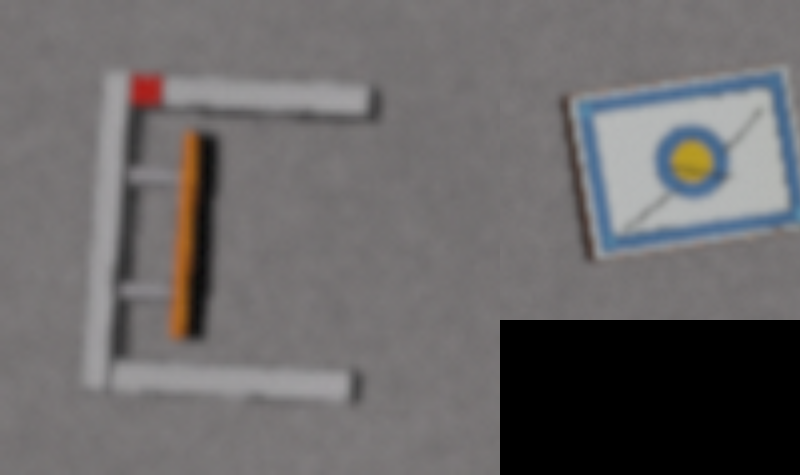

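The crop confirms the aluminium cradle with its orange stop plate (black face to the right) and the white tile with a blue border. Poses:

| Item | Position (mm) | Angle |
|---|---|---|
| Tile | (514,-316) | +0.151 rad |
| Cradle origin | about (558,339) | -0.042 rad |

The free gap between amber and pink runs from x≈414 to 591. I'll shut the jaws and go behind the tile.

```bash
python3 -m inch '[{"az":6.2,"jaw":0},{"az":6.2,"jaw":0},{"tx":-1.52,"ty":-4.1,"jaw":0},{"tx":-1.52,"ty":-4.1,"jaw":0},{"tx":-1.52,"ty":-4.1,"jaw":0},{"tx":-1.52,"ty":-4.1,"jaw":0},{"tx":-1.52,"ty":-4.1,"jaw":0},{"tx":-1.52,"ty":-4.1,"jaw":0},{"tx":-1.52,"ty":-4.1,"jaw":0},{"tx":-1.52,"ty":-4.1,"jaw":0},{"jaw":0},{"jaw":0}]'
python3 - <<'E'
from h import *
o=get_obs();print(o['t'],o['ee_pos'],Ro.from_rotvec(o['orientation']).as_matrix()[:,0],o['ft_force'],o['width'],o['qpos'])
shot('top','t1.png')
E
```

```text
1.6 [ 223.57074431 -583.61761254  222.69013858] [ 3.57697811e-01 -9.33837393e-01  9.75889818e-07] [ 0.75255022 -0.97420337 -0.99794666] 88.48899864124907 [-1.22400160e+00  4.23066604e-01  1.62991471e+00 -7.41244345e-06
  1.08861024e+00 -1.90032626e-02]$[0]: bad value
```

View pics/t1.png

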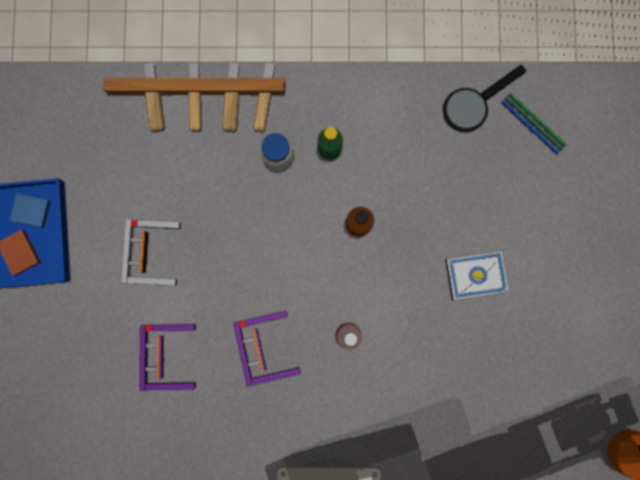

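The picture shows nothing has moved because the call was refused; every key seems to be needed. I'll retype the rows in full.

```bash
python3 -m inch '[{"tx":0,"ty":0,"tz":0,"ax":0,"ay":0,"az":6.2,"jaw":0},{"tx":0,"ty":0,"tz":0,"ax":0,"ay":0,"az":6.2,"jaw":0},{"tx":-1.52,"ty":-4.1,"tz":0,"ax":0,"ay":0,"az":0,"jaw":0},{"tx":-1.52,"ty":-4.1,"tz":0,"ax":0,"ay":0,"az":0,"jaw":0},{"tx":-1.52,"ty":-4.1,"tz":0,"ax":0,"ay":0,"az":0,"jaw":0},{"tx":-1.52,"ty":-4.1,"tz":0,"ax":0,"ay":0,"az":0,"jaw":0},{"tx":-1.52,"ty":-4.1,"tz":0,"ax":0,"ay":0,"az":0,"jaw":0},{"tx":-1.52,"ty":-4.1,"tz":0,"ax":0,"ay":0,"az":0,"jaw":0},{"tx":-1.52,"ty":-4.1,"tz":0,"ax":0,"ay":0,"az":0,"jaw":0},{"tx":-1.52,"ty":-4.1,"tz":0,"ax":0,"ay":0,"az":0,"jaw":0},{"tx":0,"ty":0,"tz":0,"ax":0,"ay":0,"az":0,"jaw":0}]'
python3 - <<'E'
from h import *
np.set_printoptions(precision=3,suppress=True)
o=get_obs();print(o['t'],o['ee_pos'],Ro.from_rotvec(o['orientation']).as_matrix()[:,0],o['ft_force'],o['width'],o['qpos'])
shot('top','t2.png'); w,_=shot('wrist','w2.png')
a=cv2.imread('pics/t2.png');cv2.imwrite('pics/tw2.png',cv2.resize(np.hstack([a,cv2.imread('pics/w2.png')]),(800,300),interpolation=cv2.INTER_AREA))
E
```

```text
t: 3.02
ee_pos: [532.1, -412.9, 222.5]
orientation: [-2.384, 2.045, -0.001]
ft_force: [0.4, -0.2, 0.2]
width: 0.3
3.025 [ 532.12  -412.932  222.507] [ 0.152 -0.988  0.   ] [ 0.39  -0.162  0.246] 0.3288557890528559 [-0.678  0.494  1.515  0.     1.132  0.74 ]
```

View pics/tw2.png

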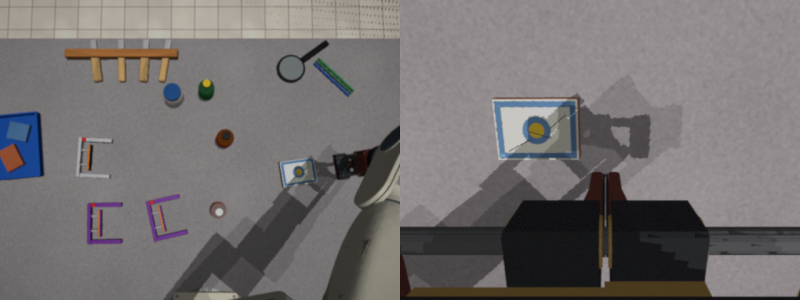

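The wrist view (right half) shows the tile at pixel (535,130) of the pasted picture, ahead of the shut fingers. The body is wide along the jaw axis, so this orientation (jaw axis along the travel) is the narrow one for the gap. I'll lower behind the tile.

```bash
python3 - <<'E'
from h import *
shot('wrist'); print(fit('wrist','tile',18,[514,-316]))
E
python3 -m inch '[{"tx":0,"ty":0.3,"tz":5,"ax":0,"ay":0,"az":0,"jaw":0},{"tx":0,"ty":0.3,"tz":5,"ax":0,"ay":0,"az":0,"jaw":0},{"tx":0,"ty":0,"tz":5,"ax":0,"ay":0,"az":0,"jaw":0},{"tx":0,"ty":0,"tz":4,"ax":0,"ay":0,"az":0,"jaw":0},{"tx":0,"ty":0,"tz":2,"ax":0,"ay":0,"az":0,"jaw":0},{"tx":0,"ty":0,"tz":0.5,"ax":0,"ay":0,"az":0,"jaw":0},{"tx":0,"ty":0,"tz":0,"ax":0,"ay":0,"az":0,"jaw":0}]'
python3 - <<'E'
from h import *
shot('wrist','w3.png'); print(fit('wrist','tile',18,[514,-316]))
E
```

```text
(array([ 513.5, -320.1]), 0.148, array([ 89.9, 121.8], dtype=float32))
t: 4.1
ee_pos: [524.4, -416.3, 8.8]
orientation: [-2.381, 2.05, -0.003]
ft_force: [0.2, 0.2, -0.6]
width: 0.3
(array([ 525.3, -330.6]), 0.155, array([75.2, 99.8], dtype=float32))
```

View pics/w3.png

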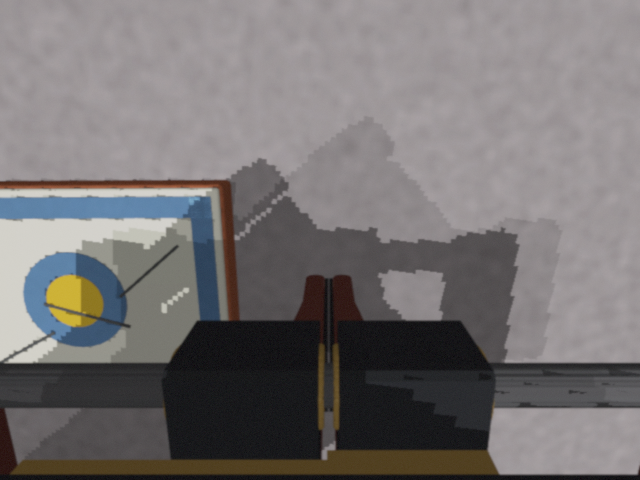

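The wrist picture shows the medallion at about (75,300), the tile's far long edge at row ≈185 and its rear edge at column ≈230. I can track the tile from these while pushing.

```bash
cat >> h.py <<'E'
def track(f=None):
    o=get_obs(); im,d=shot('wrist',f)
    hsv=cv2.cvtColor(im,cv2.COLOR_RGB2HSV); top=np.zeros(im.shape[:2],bool); top[:352]=1
    c,R,t=cal('wrist')
    # tile = blue pixels; yellow medallion = centre
    y=((hsv[...,0]>18)&(hsv[...,0]<32)&(hsv[...,1]>140)&(hsv[...,2]>70)&top).astype(np.uint8)
    n,l,st,ce=cv2.connectedComponentsWithStats(y); 
    cen=None
    if n>1:
        k=1+np.argmax(st[1:,4]); rc=cv2.minEnclosingCircle(np.argwhere(l==k)[:,::-1].astype(np.float32)); cen=onplane('wrist',rc[0],18)[:2]; print('yellow',st[k],np.round(rc,0) if 0 else rc)
    b=(hsv[...,0]>95)&(hsv[...,0]<120)&(hsv[...,1]>90)&top
    # far border: first blue run per column
    P=[]
    for u in range(0,640,4):
        v=np.nonzero(b[:,u])[0]
        if len(v)>5: P.append((u,v[0]))
    yaw=None
    if len(P)>6:
        W=np.array([onplane('wrist',p,18)[:2] for p in P],np.float32)
        # robust: consensus line
        best=None
        for i in range(len(W)):
            for j in range(i+4,len(W)):
                e=W[j]-W[i]; nn=np.array([-e[1],e[0]])/np.hypot(*e); ok=abs((W-W[i])@nn)<1.0
                if best is None or ok.sum()>best.sum(): best=ok
        L=cv2.fitLine(W[best],cv2.DIST_L2,0,.01,.01).ravel(); a=L[:2]*np.sign(L[1]); yaw=float(np.arctan2(-a[0],a[1]))
        ex=np.array([np.cos(yaw),np.sin(yaw)]); print('line n',best.sum(),'yaw',round(yaw,3), 'edge-centre x', None if cen is None else round(float((L[2:]-cen)@ex),1))
    Rm=Ro.from_rotvec(o['orientation']).as_matrix(); p=np.array(o['ee_pos'])
    print('t',o['t'],'tcp',np.round(p,1),'toolyaw(h)',round(float(np.arctan2(-Rm[0,0],-Rm[1,0])),3),'F',np.round(o['ft_force'],1),'tile',cen)
    if cen is not None and yaw is not None:
        ex=np.array([np.cos(yaw),np.sin(yaw)]);ey=np.array([-ex[1],ex[0]]);q=p[:2]-cen;print('tcp in tile',np.round([q@ex,q@ey],1))
    if cen is not None:
        yy=yaw or 0; cy=-0.042; q=cen-np.array([558.5,339.5]); print('tile in cradle',np.round([q@[np.cos(cy),np.sin(cy)],q@[-np.sin(cy),np.cos(cy)]],1),'dyaw',round(yy-cy,3))
E
python3 -c "
from h import *
track()"
```

```text
yellow [  47  276   56   42 1630] ((74.921875, 301.2109375), 28.793338775634766)
line n 53 yaw 0.152 edge-centre x 40.7
t 4.2 tcp [ 524.8 -416.3    9.4] toolyaw(h) -0.149 F [0.6 0.2 0. ] tile [ 512.85189799 -317.47571026]
tcp in tile [ -3.2 -99.5]
tile in cradle [ -18.  -658.3] dyaw 0.194
```

```bash
python3 -m inch '[{"tx":-0.8,"ty":0,"tz":0.3,"ax":0,"ay":0,"az":0,"jaw":0},{"tx":-0.7,"ty":0,"tz":0,"ax":0,"ay":0,"az":0,"jaw":0},{"tx":-0.4,"ty":0,"tz":0,"ax":0,"ay":0,"az":0,"jaw":0},{"tx":-0.2,"ty":0,"tz":0,"ax":0,"ay":0,"az":0,"jaw":0},{"tx":-0.2,"ty":0,"tz":0,"ax":0,"ay":0,"az":0,"jaw":0},{"tx":-0.2,"ty":0,"tz":0,"ax":0,"ay":0,"az":0,"jaw":0},{"tx":-0.2,"ty":0,"tz":0,"ax":0,"ay":0,"az":0,"jaw":0},{"tx":-0.2,"ty":0,"tz":0,"ax":0,"ay":0,"az":0,"jaw":0},{"tx":-0.2,"ty":0,"tz":0,"ax":0,"ay":0,"az":0,"jaw":0}]'; python3 -c "
from h import *
track()"
```

```text
t: 5.38
ee_pos: [519.4, -385.0, 4.7]
orientation: [2.381, -2.049, 0.001]
ft_force: [0.5, -1.6, -1.4]
width: 0.4
yellow [ 118  278   57   43 1725] ((146.2441864013672, 303.8721008300781), 28.977739334106445)
line n 73 yaw 0.151 edge-centre x 40.8
t 5.375 tcp [ 519.4 -385.     4.7] toolyaw(h) -0.149 F [ 0.5 -1.6 -1.4] tile [ 512.75217343 -315.64694739]
tcp in tile [ -3.9 -69.5]
tile in cradle [ -18.2 -656.5] dyaw 0.193
```

Contact is light. I'll push, turning slowly clockwise.

```bash
python3 -m inch '[{"tx":-0.2,"ty":0,"tz":0,"ax":0,"ay":0,"az":0,"jaw":0},{"tx":-0.3,"ty":0.05,"tz":0,"ax":0,"ay":0,"az":0.4,"jaw":0},{"tx":-0.35,"ty":0.06,"tz":0,"ax":0,"ay":0,"az":0.5,"jaw":0},{"tx":-0.4,"ty":0.06,"tz":0,"ax":0,"ay":0,"az":0.5,"jaw":0},{"tx":-0.4,"ty":0.06,"tz":0,"ax":0,"ay":0,"az":0.5,"jaw":0},{"tx":-0.4,"ty":0.06,"tz":0,"ax":0,"ay":0,"az":0.5,"jaw":0},{"tx":-0.4,"ty":0.06,"tz":0,"ax":0,"ay":0,"az":0.5,"jaw":0},{"tx":-0.4,"ty":0.06,"tz":0,"ax":0,"ay":0,"az":0.5,"jaw":0}]'; python3 -c "
from h import *
track()"
```

```text
t: 6.42
ee_pos: [511.6, -356.8, 4.7]
orientation: [2.319, -2.12, 0.0]
ft_force: [0.3, -2.4, -1.0]
width: -0.1
yellow [ 118  277   57   43 1722] ((146.0, 304.0), 29.15485954284668)
line n 73 yaw 0.089 edge-centre x 41.0
t 6.425 tcp [ 511.6 -356.8    4.7] toolyaw(h) -0.089 F [ 0.3 -2.4 -1. ] tile [ 509.00991167 -286.86717258]
tcp in tile [ -3.6 -69.9]
tile in cradle [ -23.1 -627.9] dyaw 0.131
```

The tile follows rigidly at about 2.4 N. I'll continue a bit faster.

```bash
python3 -m inch '[{"tx":-0.4,"ty":0.06,"tz":0,"ax":0,"ay":0,"az":0.5,"jaw":0},{"tx":-0.5,"ty":0.08,"tz":0,"ax":0,"ay":0,"az":0.65,"jaw":0},{"tx":-0.6,"ty":0.08,"tz":0,"ax":0,"ay":0,"az":0.65,"jaw":0},{"tx":-0.6,"ty":0.08,"tz":0,"ax":0,"ay":0,"az":0.65,"jaw":0},{"tx":-0.6,"ty":0.08,"tz":0,"ax":0,"ay":0,"az":0.65,"jaw":0},{"tx":-0.6,"ty":0.08,"tz":0,"ax":0,"ay":0,"az":0.65,"jaw":0},{"tx":-0.6,"ty":0.08,"tz":0,"ax":0,"ay":0,"az":0.65,"jaw":0},{"tx":-0.6,"ty":0.08,"tz":0,"ax":0,"ay":0,"az":0.65,"jaw":0},{"tx":-0.6,"ty":0.08,"tz":0,"ax":0,"ay":0,"az":0.65,"jaw":0},{"tx":-0.6,"ty":0.08,"tz":0,"ax":0,"ay":0,"az":0.65,"jaw":0},{"tx":-0.6,"ty":0.08,"tz":0,"ax":0,"ay":0,"az":0.65,"jaw":0},{"tx":-0.6,"ty":0.08,"tz":0,"ax":0,"ay":0,"az":0.65,"jaw":0}]'; python3 -c "
from h import *
track()"
```

```text
t: 7.98
ee_pos: [500.3, -288.0, 4.7]
orientation: [-2.172, 2.27, -0.0]
ft_force: [0.8, -2.5, 1.7]
width: 0.4
yellow [ 119  277   56   43 1714] ((146.7604522705078, 302.2041931152344), 28.947479248046875)
line n 73 yaw -0.045 edge-centre x 40.3
t 7.975 tcp [ 500.3 -288.     4.7] toolyaw(h) 0.044 F [ 0.8 -2.5  1.7] tile [ 507.72185523 -218.58400166]
tcp in tile [ -4.3 -69.7]
tile in cradle [ -27.3 -559.7] dyaw -0.003
```

```bash
python3 -m inch '[{"tx":-0.6,"ty":0,"tz":0,"ax":0,"ay":0,"az":0,"jaw":0},{"tx":-0.7,"ty":0,"tz":0,"ax":0,"ay":0,"az":0,"jaw":0},{"tx":-0.8,"ty":0,"tz":0,"ax":0,"ay":0,"az":0,"jaw":0},{"tx":-0.8,"ty":0,"tz":0,"ax":0,"ay":0,"az":0,"jaw":0},{"tx":-0.8,"ty":0,"tz":0,"ax":0,"ay":0,"az":0,"jaw":0},{"tx":-0.8,"ty":0,"tz":0,"ax":0,"ay":0,"az":0,"jaw":0},{"tx":-0.8,"ty":0,"tz":0,"ax":0,"ay":0,"az":0,"jaw":0},{"tx":-0.8,"ty":0,"tz":0,"ax":0,"ay":0,"az":0,"jaw":0},{"tx":-0.8,"ty":0,"tz":0,"ax":0,"ay":0,"az":0,"jaw":0},{"tx":-0.8,"ty":0,"tz":0,"ax":0,"ay":0,"az":0,"jaw":0},{"tx":-0.7,"ty":0,"tz":0,"ax":0,"ay":0,"az":0,"jaw":0},{"tx":-0.6,"ty":0,"tz":0,"ax":0,"ay":0,"az":0,"jaw":0}]'; python3 -c "
from h import *
track()
shot('side','s4.png')"
```

```text
t: 9.52
ee_pos: [504.3, -198.0, 4.7]
orientation: [2.173, -2.269, 0.0]
ft_force: [-0.3, -1.6, -0.7]
width: 0.4
yellow [ 118  277   57   43 1728] ((146.2596893310547, 302.8798522949219), 28.994956970214844)
line n 73 yaw -0.045 edge-centre x 40.7
t 9.525 tcp [ 504.3 -198.     4.7] toolyaw(h) 0.043 F [-0.3 -1.6 -0.7] tile [ 511.42895345 -128.47349761]
tcp in tile [ -4.  -69.8]
tile in cradle [ -27.4 -469.5] dyaw -0.003
```

View pics/s4.png

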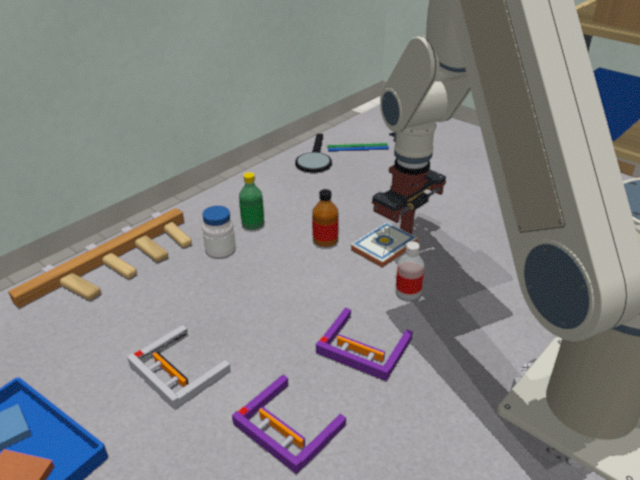

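The side picture shows the tile (385,242) about to pass between amber (325,220) and pink (410,270), with the arm well above both.

```bash
python3 -m inch '[{"tx":-0.6,"ty":0,"tz":0,"ax":0,"ay":0,"az":0,"jaw":0},{"tx":-0.7,"ty":0,"tz":0,"ax":0,"ay":0,"az":0,"jaw":0},{"tx":-0.8,"ty":0,"tz":0,"ax":0,"ay":0,"az":0,"jaw":0},{"tx":-0.8,"ty":0,"tz":0,"ax":0,"ay":0,"az":0,"jaw":0},{"tx":-0.8,"ty":0,"tz":0,"ax":0,"ay":0,"az":0,"jaw":0},{"tx":-0.8,"ty":0,"tz":0,"ax":0,"ay":0,"az":0,"jaw":0},{"tx":-0.8,"ty":0,"tz":0,"ax":0,"ay":0,"az":0,"jaw":0},{"tx":-0.8,"ty":0,"tz":0,"ax":0,"ay":0,"az":0,"jaw":0},{"tx":-0.8,"ty":0,"tz":0,"ax":0,"ay":0,"az":0,"jaw":0},{"tx":-0.8,"ty":0,"tz":0,"ax":0,"ay":0,"az":0,"jaw":0},{"tx":-0.7,"ty":0,"tz":0,"ax":0,"ay":0,"az":0,"jaw":0},{"tx":-0.6,"ty":0,"tz":0,"ax":0,"ay":0,"az":0,"jaw":0}]'; python3 -c "
from h import *
track()"
```

```text
t: 11.12
ee_pos: [508.3, -108.1, 4.7]
orientation: [-2.173, 2.269, -0.0]
ft_force: [-0.9, -2.7, 2.0]
width: 0.6
yellow [ 119  277   56   43 1725] ((146.057373046875, 303.3524475097656), 28.970352172851562)
line n 73 yaw -0.046 edge-centre x 40.9
t 11.125 tcp [ 508.3 -108.1    4.7] toolyaw(h) 0.043 F [-0.9 -2.7  2. ] tile [515.17404998 -38.49414371]
tcp in tile [ -3.7 -69.9]
tile in cradle [ -27.4 -379.5] dyaw -0.004
```

```bash
python3 -m inch '[{"tx":-0.6,"ty":0.07,"tz":0,"ax":0,"ay":0,"az":0.6,"jaw":0},{"tx":-0.7,"ty":0.1,"tz":0,"ax":0,"ay":0,"az":0.8,"jaw":0},{"tx":-0.75,"ty":0.1,"tz":0,"ax":0,"ay":0,"az":0.8,"jaw":0},{"tx":-0.75,"ty":0.1,"tz":0,"ax":0,"ay":0,"az":0.8,"jaw":0},{"tx":-0.75,"ty":0.1,"tz":0,"ax":0,"ay":0,"az":0.8,"jaw":0},{"tx":-0.75,"ty":0.1,"tz":0,"ax":0,"ay":0,"az":0.8,"jaw":0},{"tx":-0.75,"ty":0.1,"tz":0,"ax":0,"ay":0,"az":0.8,"jaw":0},{"tx":-0.75,"ty":0.1,"tz":0,"ax":0,"ay":0,"az":0.8,"jaw":0},{"tx":-0.75,"ty":0.1,"tz":0,"ax":0,"ay":0,"az":0.8,"jaw":0},{"tx":-0.75,"ty":0.1,"tz":0,"ax":0,"ay":0,"az":0.8,"jaw":0},{"tx":-0.7,"ty":0.1,"tz":0,"ax":0,"ay":0,"az":0.8,"jaw":0},{"tx":-0.6,"ty":0.08,"tz":0,"ax":0,"ay":0,"az":0.6,"jaw":0}]'; python3 -c "
from h import *
track()"
```

```text
t: 12.68
ee_pos: [506.8, -21.4, 4.6]
orientation: [1.983, -2.437, -0.0]
ft_force: [-0.1, -2.1, -2.1]
width: 0.6
yellow [ 118  277   57   43 1731] ((146.2596893310547, 302.8798522949219), 28.994956970214844)
line n 73 yaw -0.206 edge-centre x 40.7
t 12.675 tcp [506.8 -21.4   4.6] toolyaw(h) 0.205 F [-0.1 -2.1 -2.1] tile [525.17147449  45.91226751]
tcp in tile [ -4.3 -69.6]
tile in cradle [ -21.  -294.7] dyaw -0.164
```

```bash
python3 -m inch '[{"tx":-0.6,"ty":0,"tz":0,"ax":0,"ay":0,"az":0,"jaw":0},{"tx":-0.7,"ty":0,"tz":0,"ax":0,"ay":0,"az":0,"jaw":0},{"tx":-0.8,"ty":0,"tz":0,"ax":0,"ay":0,"az":0,"jaw":0},{"tx":-0.8,"ty":0,"tz":0,"ax":0,"ay":0,"az":0,"jaw":0},{"tx":-0.8,"ty":0,"tz":0,"ax":0,"ay":0,"az":0,"jaw":0},{"tx":-0.8,"ty":0,"tz":0,"ax":0,"ay":0,"az":0,"jaw":0},{"tx":-0.8,"ty":0,"tz":0,"ax":0,"ay":0,"az":0,"jaw":0},{"tx":-0.8,"ty":0,"tz":0,"ax":0,"ay":0,"az":0,"jaw":0},{"tx":-0.8,"ty":0,"tz":0,"ax":0,"ay":0,"az":0,"jaw":0},{"tx":-0.7,"ty":0,"tz":0,"ax":0,"ay":0,"az":0,"jaw":0},{"tx":-0.6,"ty":0,"tz":0,"ax":0,"ay":0,"az":0,"jaw":0}]'
python3 - <<'E'
from h import *
track()
# refine cradle: light rail tops in top and side pictures
for n in('top','side'):
    im,d=shot(n)
    m=[m for m in masks_of(n,'cradle') if np.hypot(*(onplane(n,m['location'],20)[:2]-[560,390]))<60][0]['pixels']
    hsv=cv2.cvtColor(im,cv2.COLOR_RGB2HSV)
    m=cv2.dilate(m.astype(np.uint8),np.ones((3,3)))>0
    w=m&(im.min(2)>(150 if n=='top' else 140))&(hsv[...,1]<50)
    v,u=np.nonzero(w);q=np.array([onplane(n,p,20)[:2] for p in zip(u,v)],np.float32)
    cy=-0.042;ex=np.array([np.cos(cy),np.sin(cy)]);ey=np.array([-ex[1],ex[0]]);k=(q-[558.5,339.5])
    X=k@ex;Y=k@ey
    s=(Y>5)&(Y<85)
    for lab,r in(('low',s&(X<0)&(X>-80)),('high',s&(X>0)&(X<80))):
        f=np.polyfit(Y[r],X[r],1) if r.sum()>10 else None
        print(n,lab,r.sum(),np.percentile(X[r],[2,50,98]).round(1),'slope',f)
    print('Y',np.percentile(Y,[1,99]))
E
```

```text
t: 14.1
ee_pos: [523.5, 58.9, 4.7]
orientation: [1.984, -2.436, -0.0]
ft_force: [-0.2, -2.1, 0.2]
width: 0.5
yellow [ 118  277   57   43 1725] ((146.2441864013672, 302.8721008300781), 28.977739334106445)
line n 73 yaw -0.209 edge-centre x 40.7
t 14.1 tcp [523.5  58.9   4.7] toolyaw(h) 0.204 F [-0.2 -2.1  0.2] tile [542.01944049 126.26514925]
tcp in tile [ -4.1 -69.8]
tile in cradle [  -7.5 -213.7] dyaw -0.167
top low 135 [-66.3 -62.5 -58.7] slope [ 7.88752030e-03 -6.28914969e+01]
top high 122 [57.6 61.6 66.1] slope [-1.44055612e-02  6.21935536e+01]
Y [ -7.10625563 103.85681333]
side low 461 [-68.6 -58.9  -9.2] slope [  0.20506817 -64.81979884]
side high 401 [12.  61.1 72.7] slope [-0.28072231 67.97422453]
Y [-10.58710383 108.22545996]
```

```bash
python3 -m inch '[{"tx":-0.6,"ty":-0.07,"tz":0,"ax":0,"ay":0,"az":-0.6,"jaw":0},{"tx":-0.7,"ty":-0.1,"tz":0,"ax":0,"ay":0,"az":-0.8,"jaw":0},{"tx":-0.8,"ty":-0.1,"tz":0,"ax":0,"ay":0,"az":-0.85,"jaw":0},{"tx":-0.8,"ty":-0.1,"tz":0,"ax":0,"ay":0,"az":-0.85,"jaw":0},{"tx":-0.8,"ty":-0.1,"tz":0,"ax":0,"ay":0,"az":-0.85,"jaw":0},{"tx":-0.8,"ty":-0.1,"tz":0,"ax":0,"ay":0,"az":-0.85,"jaw":0},{"tx":-0.8,"ty":-0.1,"tz":0,"ax":0,"ay":0,"az":-0.85,"jaw":0},{"tx":-0.8,"ty":-0.1,"tz":0,"ax":0,"ay":0,"az":-0.85,"jaw":0},{"tx":-0.8,"ty":-0.1,"tz":0,"ax":0,"ay":0,"az":-0.85,"jaw":0},{"tx":-0.8,"ty":-0.1,"tz":0,"ax":0,"ay":0,"az":-0.85,"jaw":0},{"tx":-0.7,"ty":-0.1,"tz":0,"ax":0,"ay":0,"az":-0.8,"jaw":0},{"tx":-0.6,"ty":-0.07,"tz":0,"ax":0,"ay":0,"az":-0.6,"jaw":0}]'; python3 -c "
from h import *
track()"
```

```text
t: 15.85
ee_pos: [546.2, 146.6, 4.7]
orientation: [-2.181, 2.261, -0.0]
ft_force: [-0.8, -1.9, 0.5]
width: 0.6
yellow [ 118  276   57   43 1733] ((146.2441864013672, 301.8721008300781), 28.977739334106445)
line n 73 yaw -0.044 edge-centre x 40.7
t 15.85 tcp [546.2 146.6   4.7] toolyaw(h) 0.036 F [-0.8 -1.9  0.5] tile [553.55676622 216.1892008 ]
tcp in tile [ -4.3 -69.8]
tile in cradle [   0.2 -123.4] dyaw -0.002
```

The tile is on the cradle's centre line and straight, so I'll go in.

```bash
python3 -m inch '[{"tx":-0.6,"ty":0,"tz":0,"ax":0,"ay":0,"az":0,"jaw":0},{"tx":-0.7,"ty":0,"tz":0,"ax":0,"ay":0,"az":0,"jaw":0},{"tx":-0.7,"ty":0,"tz":0,"ax":0,"ay":0,"az":0,"jaw":0},{"tx":-0.7,"ty":0,"tz":0,"ax":0,"ay":0,"az":0,"jaw":0},{"tx":-0.7,"ty":0,"tz":0,"ax":0,"ay":0,"az":0,"jaw":0},{"tx":-0.7,"ty":0,"tz":0,"ax":0,"ay":0,"az":0,"jaw":0},{"tx":-0.7,"ty":0,"tz":0,"ax":0,"ay":0,"az":0,"jaw":0},{"tx":-0.7,"ty":0,"tz":0,"ax":0,"ay":0,"az":0,"jaw":0},{"tx":-0.6,"ty":0,"tz":0,"ax":0,"ay":0,"az":0,"jaw":0},{"tx":-0.5,"ty":0,"tz":0,"ax":0,"ay":0,"az":0,"jaw":0}]'
python3 - <<'E'
from h import *
track('w5.png')
im,_=shot('side'); cv2.imwrite('pics/s5.png',cv2.resize(im[280:440,80:320,::-1],None,fx=3,fy=3,interpolation=cv2.INTER_CUBIC))
E
```

```text
t: 17.15
ee_pos: [548.5, 212.5, 4.7]
orientation: [2.181, -2.261, -0.0]
ft_force: [0.1, -2.7, 2.1]
width: 0.6
yellow [ 119  277   56   43 1729] ((146.7558135986328, 302.1278991699219), 28.97774887084961)
line n 73 yaw -0.038 edge-centre x 40.3
t 17.15 tcp [548.5 212.5   4.7] toolyaw(h) 0.036 F [ 0.1 -2.7  2.1] tile [555.69029182 281.78194169]
tcp in tile [ -4.5 -69.5]
tile in cradle [ -0.4 -57.8] dyaw 0.004
```

View pics/s5.png

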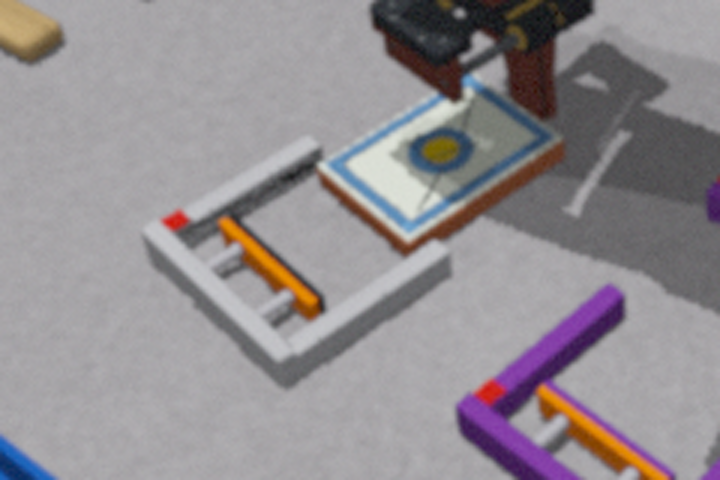

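The side crop shows the tile's front edge (365,210) just at the mouth, centred between the rail ends (315,150) and (445,255). I'll continue more slowly.

```bash
python3 -m inch '[{"tx":-0.4,"ty":0,"tz":0,"ax":0,"ay":0,"az":0.2,"jaw":0},{"tx":-0.5,"ty":0,"tz":0,"ax":0,"ay":0,"az":0.1,"jaw":0},{"tx":-0.5,"ty":0,"tz":0,"ax":0,"ay":0,"az":0,"jaw":0},{"tx":-0.5,"ty":0,"tz":0,"ax":0,"ay":0,"az":0,"jaw":0},{"tx":-0.5,"ty":0,"tz":0,"ax":0,"ay":0,"az":0,"jaw":0},{"tx":-0.5,"ty":0,"tz":0,"ax":0,"ay":0,"az":0,"jaw":0},{"tx":-0.5,"ty":0,"tz":0,"ax":0,"ay":0,"az":0,"jaw":0},{"tx":-0.5,"ty":0,"tz":0,"ax":0,"ay":0,"az":0,"jaw":0},{"tx":-0.4,"ty":0,"tz":0,"ax":0,"ay":0,"az":0,"jaw":0},{"tx":-0.3,"ty":0,"tz":0,"ax":0,"ay":0,"az":0,"jaw":0},{"tx":-0.2,"ty":0,"tz":0,"ax":0,"ay":0,"az":0,"jaw":0}]'
python3 - <<'E'
from h import *
track('w5.png')
im,_=shot('side'); cv2.imwrite('pics/s6.png',cv2.resize(im[300:440,100:270,::-1],None,fx=4,fy=4,interpolation=cv2.INTER_CUBIC))
E
```

```text
t: 18.62
ee_pos: [550.5, 260.2, 4.7]
orientation: [2.175, -2.267, 0.0]
ft_force: [-0.1, -1.7, -0.9]
width: 0.6
yellow [ 119  277   56   43 1722] ((146.7558135986328, 302.1278991699219), 28.97774887084961)
line n 73 yaw -0.043 edge-centre x 40.3
t 18.625 tcp [550.5 260.2   4.7] toolyaw(h) 0.042 F [-0.1 -1.7 -0.9] tile [557.99779218 329.13074296]
tcp in tile [ -4.5 -69.2]
tile in cradle [ -0.1 -10.4] dyaw -0.001
```

View pics/s6.png

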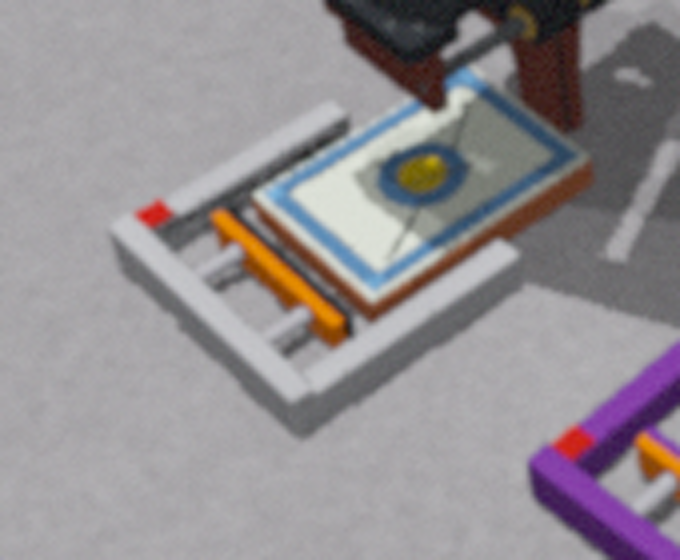

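The crop shows the tile inside the rails with a few mm left before the black stop face (300,270). I'll go 17 mm more, gently, to press the stop in by about 7 mm.

```bash
python3 -m inch '[{"tx":-0.2,"ty":0,"tz":0,"ax":0,"ay":0,"az":0,"jaw":0},{"tx":-0.2,"ty":0,"tz":0,"ax":0,"ay":0,"az":0,"jaw":0},{"tx":-0.2,"ty":0,"tz":0,"ax":0,"ay":0,"az":0,"jaw":0},{"tx":-0.2,"ty":0,"tz":0,"ax":0,"ay":0,"az":0,"jaw":0},{"tx":-0.2,"ty":0,"tz":0,"ax":0,"ay":0,"az":0,"jaw":0},{"tx":-0.2,"ty":0,"tz":0,"ax":0,"ay":0,"az":0,"jaw":0},{"tx":-0.2,"ty":0,"tz":0,"ax":0,"ay":0,"az":0,"jaw":0},{"tx":-0.2,"ty":0,"tz":0,"ax":0,"ay":0,"az":0,"jaw":0},{"tx":-0.1,"ty":0,"tz":0,"ax":0,"ay":0,"az":0,"jaw":0},{"tx":0,"ty":0,"tz":0,"ax":0,"ay":0,"az":0,"jaw":0}]'
python3 - <<'E'
from h import *
track('w5.png')
im,_=shot('side'); cv2.imwrite('pics/s7.png',cv2.resize(im[300:440,100:270,::-1],None,fx=4,fy=4,interpolation=cv2.INTER_CUBIC))
E
```

```text
t: 19.98
ee_pos: [551.3, 277.1, 4.7]
orientation: [-2.174, 2.267, -0.0]
ft_force: [0.2, -3.5, 2.4]
width: 0.8
yellow [ 119  277   57   43 1727] ((146.86207580566406, 302.7069091796875), 28.917354583740234)
line n 73 yaw -0.045 edge-centre x 40.5
t 19.975 tcp [551.3 277.1   4.7] toolyaw(h) 0.042 F [ 0.2 -3.5  2.4] tile [558.49817789 345.8759584 ]
tcp in tile [ -4.1 -69. ]
tile in cradle [-0.3  6.4] dyaw -0.003
```

View pics/s7.png

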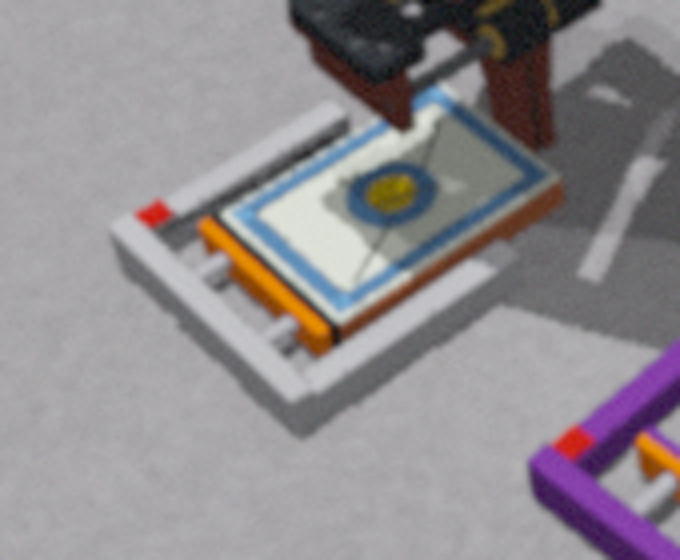

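The stop plate shifted from about (220,215) to (207,225) in the crop, roughly 5–6 mm, with the tile flush against it. I'll back away and raise the tool, then check.

```bash
python3 -m inch '[{"tx":0.2,"ty":0,"tz":0,"ax":0,"ay":0,"az":0,"jaw":0},{"tx":0.8,"ty":0,"tz":0,"ax":0,"ay":0,"az":0,"jaw":0},{"tx":1.5,"ty":0,"tz":0,"ax":0,"ay":0,"az":0,"jaw":0},{"tx":0.8,"ty":0,"tz":-1,"ax":0,"ay":0,"az":0,"jaw":0},{"tx":0,"ty":0,"tz":-4,"ax":0,"ay":0,"az":0,"jaw":0},{"tx":0,"ty":0,"tz":-5,"ax":0,"ay":0,"az":0,"jaw":0},{"tx":0,"ty":0,"tz":-5,"ax":0,"ay":0,"az":0,"jaw":0},{"tx":4,"ty":0,"tz":-4,"ax":0,"ay":0,"az":0,"jaw":0},{"tx":5,"ty":0,"tz":0,"ax":0,"ay":0,"az":0,"jaw":0},{"tx":5,"ty":0,"tz":0,"ax":0,"ay":0,"az":0,"jaw":0},{"tx":3,"ty":0,"tz":0,"ax":0,"ay":0,"az":0,"jaw":0},{"tx":0,"ty":0,"tz":0,"ax":0,"ay":0,"az":0,"jaw":0}]'
python3 - <<'E'
from h import *
np.set_printoptions(precision=1,suppress=True)
im0={n:cv2.imread(f'pics/{n}0.png')[:,:,::-1] for n in('top','side')}
def orange(n,im):
    h=cv2.cvtColor(np.ascontiguousarray(im),cv2.COLOR_RGB2HSV); w=(h[...,0]>8)&(h[...,0]<20)&(h[...,1]>170)&(h[...,2]>120)
    v,u=np.nonzero(w);q=np.array([onplane(n,p,20)[:2] for p in zip(u,v)]);q=q[(abs(q[:,0]-560)<55)&(q[:,1]>385)&(q[:,1]<425)]
    return len(q),np.median(q,0)
for n in('top','side'):
    im,d=shot(n,n+'9.png'); print(n,'tile',fit(n,'tile',18,[558,345]),'stop before/after',orange(n,im0[n]),orange(n,im))
    for th,p in dict(amber=(620,-60),pink=(388,-38),green=(785,0),jar=(768,112)).items():
        m=[m for m in masks_of(n,th)if np.hypot(*(onplane(n,m['location'],60)[:2]-p))<60]
        if m: print(th,m[0]['location'])
o=get_obs();print(o['t'],o['ee_pos'],o['ft_force'])
E
```

```text
t: 21.58
ee_pos: [542.5, 72.2, 195.4]
orientation: [-2.17, 2.271, -0.001]
ft_force: [0.3, 1.1, -0.5]
width: 0.5
top tile (array([560.4, 343.6]), -0.045, array([ 92.2, 124.4], dtype=float32)) stop before/after (72, array([559.5, 404.7])) (69, array([561.6, 411.5]))
amber [360.4, 221.3]
pink [347.6, 336.9]
green [326.5, 142.8]
jar [277.1, 150.4]
side tile (array([553.2, 344.9]), -0.059, array([101.7, 117.8], dtype=float32)) stop before/after (229, array([557.3, 406.5])) (256, array([555.3, 413.9]))
amber [323.1, 222.5]
pink [411.4, 273.5]
green [247.4, 203.2]
jar [218.4, 228.6]
22.175 [542.7  74.6 194.6] [-0.1 -0.  -0.8]
```

View pics/top9.png

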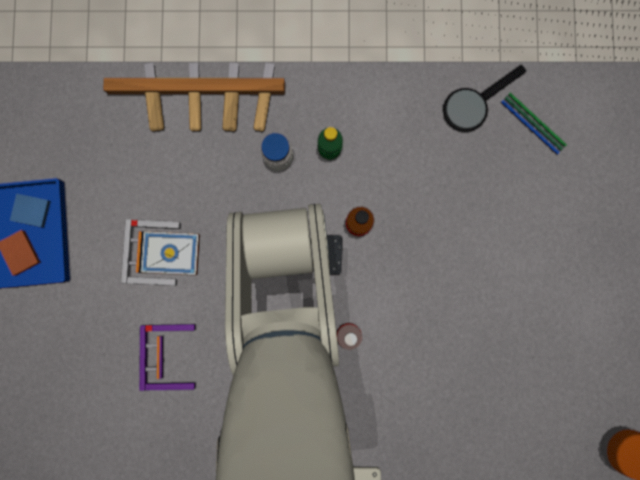

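The picture shows the tile seated centrally in the aluminium cradle at (168,253) against the stop. The stop has moved in about 7 mm in both views, the bystanders are in place and the arm is clear, so I'll hand in.

```bash
python3 -c "
from workcell import ctrl
print(ctrl.close_job())"
```

```text
the job is handed in; nothing more can be done
None
```

The tile is in the aluminium cradle, pressed against the sprung stop, and the job is handed in; the hand-in gives no verdict. I pushed the tile end-first with shut fingers through the amber–pink gap and straight into the cradle. Then I backed off and raised the arm clear, finishing at about 22 s.

What the last checks showed:
- **Tile position:** before I backed off, the wrist camera put the tile at x ≈ -0.3 mm and y ≈ +6.4 mm in the cradle frame, with an angle error of about 0.003 rad. The top view after backing off agreed within about 3 mm.
- **Side-view disagreement:** the side view put the tile about 5 mm off in x, with an angle error of 0.017 rad. Its fits were biased the same way at the start, because the visible side faces get included, so I trusted the other views. Both values are still within the limits.
- **Stop:** pushed in by about 7 mm in both the top and side views.
- **Force:** the highest wrist reading I saw was about 4 N, but I only read it between moves, so short peaks would not have shown.
- **Bottles and jar:** at the same pixels as at the start, within the detector's few-pixel scatter.

One early move was refused because its rows left out some keys; nothing moved and I retyped it.

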